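Rebuild a gas regulator in order

ROBOT

A 6-joint arm with a two-finger parallel gripper is mounted at the origin on the work surface. World frame = base frame: x ahead of the robot, y to its left, z up, the work surface at z = 0. Lengths are in m, angles in rad, forces in N, time in s.
With the tool pointing down it reaches from about 0.25 to 0.8 m from the base axis. Payload 3.9 kg.
Tool frame: the origin (TCP) lies midway between the tips of the shut fingers; the grasp point (between the pads) lies 19 mm behind it; z points along the fingers, y is the line along which they close (so a half turn about z gives the same grasp; the last joint's range is limited). The gripper opens to 85 mm and grips with 20 to 120 N. Pads are 22 mm wide; open, the fingers measure 114 mm over their backs; the gripper's body (76 mm by 85 mm) begins 54 mm behind the grasp point. The pads swing forward as they close: fully open they stand 13 mm farther back than shut.
Start: joints at [1.224, 0.26, -0.138, 1.173, 0, 1.571], TCP at [0.178, 0.494, 0.231] pointing down, gripper open.
Joint ranges: [-2.78, 2.78], [-0.83, 1.72], [-1.28, 1.37], [-1.9, 2.12], [-1.57, 1.48], [-3.14, 3.14]. Speed limits (rad/s): [2.57, 2.57, 3.14, 3.14, 3.14, 3.14].

INTERFACE

Orientations are given as a unit quaternion [w, x, y, z].
In Python, from cell import read_state, imaging, close_job gives the robot as it stands.
- The arm moves only by the tool move_arm, never from a script. Its arguments are lists of equal length, an entry for each row: "dr": the turn, a rotation vector about the tool's x, y, z in rad, a list of three; "linear": the shift along the tool's x, y, z in cm, a list of three; "gripper": the opening in per cent of the stroke, from 0 (shut) to 100 (fully open). In form: {"dr": [[ax, ay, az], ...], "linear": [[x, y, z], ...], "gripper": [gripper, ...]}. A call has 1 to 20 rows; each row is the pose to reach, as a shift and turn from the pose commanded when the call began, along the tool's axes at that moment; what a row does not reach only later rows make up. A row lasts 1/10 s, in which the tool goes at most 50 mm and 8.59 degrees, less where a joint would pass 70% of its speed; a pose out of reach is approached as far as the arm can. A call with a gripper value outside its range is refused whole. The fingers move at their own pace and stop on an object; the grip force is fixed at half the most. Time passes only in rows, so rows that repeat a pose let the fingers close. It gives the time, the measured TCP pose, the force, the opening and the grip force at its end, in the units of the state.
- read_state(): the state, without advancing time (a new reading comes with each control period).
- imaging.capture(name): name is "side" or "top" or "wrist"; returns the picture (400x640x3 uint8, blue, green, red); there is no depth.
- imaging.calibration(name): a dict with "fov_y" (degrees; the focal length in pixels is half the picture's height over the tangent of half this angle, whatever the lens; pixels are square), "cx", "cy" (the principal point, pixels), "dist" ([k1, k2, p1, p2, k3] as OpenCV has them; the pictures are not rectified), "R" (3x3) and "t" (3): a world point X has camera coordinates R X + t; the wrist camera has in their place "hand_eye" (4x4, takes a point from camera to tool coordinates, whose origin is the TCP and whose axes are the flange's). Camera axes: x right, y down, z forward; pixel columns grow to the right and rows downward; lengths in m; the calibration is good to about 2 mm. A picture is of the moment at which its call begins: read the wrist's pose just before it. calibration takes no time and is no camera call.
- close_job(): hands the job in; it is judged then, once.
The state is a dict: "time": time; "joint_positions": joint angles; "joint_velocities": joint speeds; "effort": joint torques, N m; "ee_pos": TCP position; "orientation": TCP orientation; "contact_force": force on the tool from outside, world axes, zero at the start; "wrist_torque": the same for the moment, N m; "opening": finger opening in m; "grip_force": force on a finger pad.
Only numpy, scipy, OpenCV 4.12 (cv2) and the standard library are available. Lean on these libraries where they do the work, as an engineer would, in place of code of your own. Each camera call takes 0.05 s, during which the arm holds its last target. There are 200 camera calls.

TASK

Rebuild the open regulator: seat the steel diaphragm plate in its pocket, stand the chrome spring cup in the plate's collar, drop over them the bonnet whose two holes fit the regulator's dowel pins until it lies flat on the flange, and close the bonnet's neck with the black cap, in that order and each fully home before the next. The bonnet that does not fit must end up standing on the bench clear of the regulator, and leave the two brass unions where they are.

Things in the scene. Friction and masses are not known exactly. Their poses are not given: they have to be found in the camera images.
- regulator: Open cast-aluminium regulator, fixed; origin at the centre of its underside, z up. Flange 135 (x) by 82 mm (y), top at 50 mm. In its middle a round pocket, 66 mm diameter, 8 mm deep. Two steel dowel pins, 8 mm diameter, tapered tips, rise 16 mm above the flange at x = +46 and -46 mm (92 mm apart). Pipe stubs stick out along +y and -y below the flange. Half-turn symmetric.
- plate_mid (a point): Loose steel diaphragm plate: disc 60 mm diameter, 6 mm thick, with an upright collar on top (36 mm outside, 29 mm inside diameter, 18 mm high) to grip it by; 24 mm high in all. Point: on its axis, 12 mm above its underside, z up. Home: disc on the pocket floor, point 54 mm above the regulator's origin.
- cup_mid (a point): Loose chrome spring cup, open on top: foot 24 mm diameter, 10 mm high, below a cup 36 mm diameter, 26 mm high; 36 mm high in all, standing on its foot. Point: on its axis, 18 mm above its underside, z up. Home: foot inside the plate's collar, shoulder on the collar's rim, point 74 mm above the regulator's origin.
- bonnet_a_mid (a point): Loose aluminium bonnet: flange 122 (x) by 66 (y) by 8 mm, with an upright neck, 54 mm outside, 46 mm bore right through, 50 mm high; 58 mm in all. Two 13 mm holes 92 mm apart on its x axis. Point: on the neck's axis, 29 mm above its underside. Half-turn symmetric. Home: flange on flange, x axes parallel, pins in the holes, point 79 mm above the regulator's origin.
- bonnet_b_mid (a point): A second loose aluminium bonnet of the same outline, but its two holes are only 72 mm apart, close to the neck. Point and axes as for the other bonnet.
- cap_mid (a point): Loose black plastic cap: spigot 40 mm diameter, 12 mm high, below a head 54 mm diameter, 6 mm thick, with a round grip 26 mm diameter, 24 mm high on top; 42 mm in all, standing on its spigot. Point: on its axis, 21 mm above its underside, z up. Home: spigot in the bonnet's bore, head on the neck's rim, point 117 mm above the regulator's origin.
- finished: A finished regulator, fixed: same body and flange but closed with a grey low-domed cover, 74 mm high in all. Nothing is to be done to it. Origin at the centre of its underside.
- union1: Loose brass union, standing, 34 mm diameter, 30 mm high, between the two regulators; not to be disturbed. Origin at the centre of its underside.
- union2: Second loose brass union, same size, at the right of the bench; not to be disturbed. Origin at the centre of its underside.
Mind the look-alikes: they are no part of the job. What is shaped like the part that bears bonnet_a_mid but brown is not meant.

How it is judged:
On the way, in this order (a step that is already met when the one before it is completed fails the run):
1. the diaphragm plate lies in the regulator's pocket, let go (horizontal distance between plate_mid and regulator below 0.006 m and z of plate_mid in the frame of regulator between 0.051 and 0.057 m and angle between plate_mid's own z axis and vertical below 0.08 rad and contact force between the fingers and plate below 0.3 N), for 0.2 s.
2. the spring cup stands in the plate's collar, let go (horizontal distance between plate_mid and regulator below 0.006 m and z of plate_mid in the frame of regulator between 0.051 and 0.057 m and angle between each of plate_mid, cup_mid's own z axis and vertical below 0.08 rad and horizontal distance between cup_mid and regulator below 0.009 m and z of cup_mid in the frame of regulator between 0.071 and 0.077 m and horizontal distance between cup_mid and plate_mid below 0.005 m and contact force between the fingers and cup below 0.3 N), for 0.2 s.
3. the fitting bonnet lies flat on the flange over the pins, let go (horizontal distance between each of plate_mid, bonnet_a_mid and regulator below 0.006 m and z of plate_mid in the frame of regulator between 0.051 and 0.057 m and angle between each of plate_mid, cup_mid, bonnet_a_mid's own z axis and vertical below 0.08 rad and horizontal distance between cup_mid and regulator below 0.009 m and z of cup_mid in the frame of regulator between 0.071 and 0.077 m and horizontal distance between cup_mid and plate_mid below 0.005 m and z of bonnet_a_mid in the frame of regulator between 0.076 and 0.082 m and angle between the x axis of bonnet_a_mid and the x axis of regulator, either way round below 0.15 rad and contact force between the fingers and bonnet_a below 0.3 N), for 0.2 s.
4. the cap closes the bonnet's neck, let go (horizontal distance between each of plate_mid, bonnet_a_mid and regulator below 0.006 m and z of plate_mid in the frame of regulator between 0.051 and 0.057 m and angle between each of plate_mid, cup_mid, bonnet_a_mid, cap_mid's own z axis and vertical below 0.08 rad and horizontal distance between cup_mid and regulator below 0.009 m and z of cup_mid in the frame of regulator between 0.071 and 0.077 m and horizontal distance between cup_mid and plate_mid below 0.005 m and z of bonnet_a_mid in the frame of regulator between 0.076 and 0.082 m and angle between the x axis of bonnet_a_mid and the x axis of regulator, either way round below 0.15 rad and horizontal distance between cap_mid and regulator below 0.01 m and z of cap_mid in the frame of regulator between 0.114 and 0.12 m and horizontal distance between cap_mid and bonnet_a_mid below 0.006 m and contact force between the fingers and cap below 0.3 N), for 0.2 s.
At the end, for the whole second after the job is handed in: Plate, cup, wide-pattern bonnet, cap home on the regulator: heights within 3 mm, axes within 6 mm of it (cup 5 mm off plate, 9 off regulator; cap 6 off bonnet, 10 off regulator), tilt < 0.08, bonnet yaw within 0.15 rad; other bonnet upright on the bench over 80 mm away; all at rest (horizontal distance between each of plate_mid, bonnet_a_mid and regulator below 0.006 m and z of plate_mid in the frame of regulator between 0.051 and 0.057 m and angle between each of plate_mid, cup_mid, bonnet_a_mid, cap_mid, bonnet_b_mid's own z axis and vertical below 0.08 rad and horizontal distance between cup_mid and regulator below 0.009 m and z of cup_mid in the frame of regulator between 0.071 and 0.077 m and horizontal distance between cup_mid and plate_mid below 0.005 m and z of bonnet_a_mid in the frame of regulator between 0.076 and 0.082 m and angle between the x axis of bonnet_a_mid and the x axis of regulator, either way round below 0.15 rad and horizontal distance between cap_mid and regulator below 0.01 m and z of cap_mid in the frame of regulator between 0.114 and 0.12 m and horizontal distance between cap_mid and bonnet_a_mid below 0.006 m and height (world z) of bonnet_b_mid between 0.024 and 0.034 m and horizontal distance between bonnet_b_mid and regulator above 0.08 m and linear speed of each of plate, cup, bonnet_a, bonnet_b, cap below 0.01 m/s); the robot touches nothing.
It fails at once if a brass union is disturbed (moved more than 30 mm) (distance of any of union1, union2 from where it was at the start of the episode above 0.03 m).
It also fails if it takes over 123 s, if anything falls off the work surface, if the arm or the gripper's body presses on something with over 40 N, if the wrist force passes 120 N, or if a joint passes its speed limit or range.

## Working session

There is one attempt and no reset: what is moved stays moved. The work goes in short steps, Python scripts to look and compute and a tool call to move; the robot and the scene stay as the last step left them, time stands still between calls to the robot, and variables do not carry over. Pictures are saved under pics/ and viewed, at most 14 in all, crops included, and the job is handed in when it is done.

Besides the shell and the picture viewer there is one more tool, called after "Request:" by a JSON object that holds its "fn" and its "kwargs", one argument or row to a line. move_arm: Moves the arm, as the interface text tells. Its arguments: {"type":"object","properties":{"dr":{"type":"array","items":{"type":"array","items":{"type":"number"}}},"linear":{"type":"array","items":{"type":"array","items":{"type":"number"}}},"gripper":{"type":"array","items":{"type":"number"}}},"required":["dr","linear","gripper"]}

```bash
mkdir -p pics; ls; python3 - <<'E'
from cell import read_state, imaging
import cv2
for n in ("top","side","wrist"):
    s=read_state(); im=imaging.capture(n); cv2.imwrite(f"pics/{n}0.png",im)
    c=imaging.calibration(n); print(n,c)
print(s)
E
```

```text
pics
top {'fov_y': 43.21372677309684, 'cx': 322.2871720828531, 'cy': 198.59281673107765, 'dist': array([0.02544825, 0.        , 0.        , 0.        , 0.        ]), 'R': array([[ 0.01264418, -0.99984451,  0.01229161],
       [-0.98324084, -0.01466819, -0.18172035],
       [ 0.18187239, -0.00978791, -0.98327343]]), 't': array([-0.09139229,  0.4663862 ,  1.29070678])}
side {'fov_y': 56.34308906795324, 'cx': 316.26310216390164, 'cy': 203.8663627128359, 'dist': array([0.02685027, 0.        , 0.        , 0.        , 0.        ]), 'R': array([[ 0.94494551, -0.32687055, -0.01528466],
       [-0.21736519, -0.59209165, -0.77600249],
       [ 0.24460244,  0.73660242, -0.63054462]]), 't': array([-0.49942619,  0.08930045,  1.01756374])}
wrist {'fov_y': 70.4012114997677, 'cx': 321.3615678522246, 'cy': 199.84404932402524, 'dist': array([-0.05194747,  0.        ,  0.        ,  0.        ,  0.        ]), 'hand_eye': array([[-1.13738619e-03, -9.55540221e-01, -2.94858599e-01,
         7.53682182e-02],
       [ 9.99999353e-01, -1.08251923e-03, -3.49302297e-04,
         3.29372606e-04],
       [ 1.4582
[... 176 characters left out ...]
t_positions': array([ 1.22399693e+00,  2.60634080e-01, -1.39267099e-01,  1.17269131e+00,
       -3.17681644e-06,  1.57079447e+00]), 'joint_velocities': array([ 0.00102186, -0.00441075,  0.00464907,  0.00026872,  0.00125008,
        0.00020613]), 'effort': array([ 6.58284607e-04, -4.06508303e+01,  2.54527116e+01,  1.01301796e-02,
        7.13479903e-05, -5.47742587e-06]), 'ee_pos': array([0.17823138, 0.4931586 , 0.23052964]), 'orientation': array([-1.53384284e-04,  1.72531073e-01,  9.85003666e-01, -8.84888849e-04]), 'contact_force': array([ 0.14424406,  0.72693577, -0.15963025]), 'wrist_torque': array([-0.04974646, -0.01457592, -0.01750721]), 'grip_force': 0.0, 'opening': 0.08534183258888732}
```

View pics/top0.png

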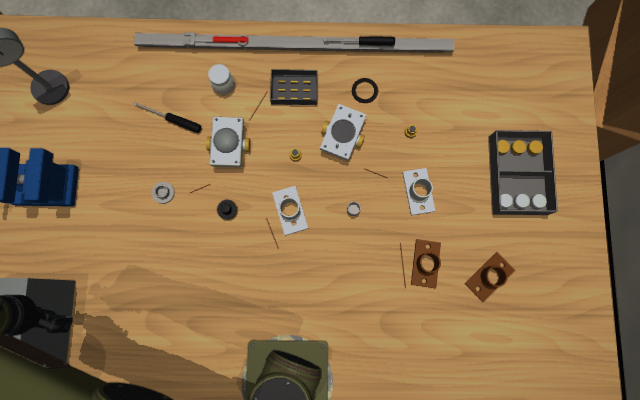

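View pics/side0.png

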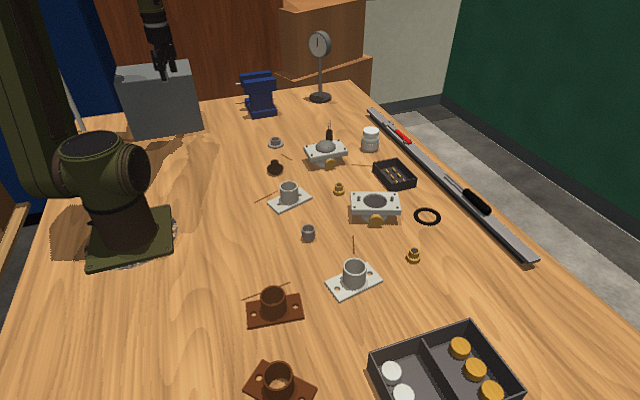

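Top view: regulator (343,132), finished one (227,141), plate (163,192), cap (227,210), cup (353,209), unions (295,155) and (411,131). Bonnet candidates are the two aluminium ones, (290,210) and (420,191). The brown ones at (427,263) and (491,277) are look-alikes. I'll enlarge to compare the hole spacing.

```bash
cat > h.py <<'E'
import cv2, numpy as np
from cell import read_state, imaging
from scipy.spatial.transform import Rotation as Ro
def cam(n, s=None):
    c=imaging.calibration(n); f=200/np.tan(np.radians(c['fov_y']/2))
    K=np.array([[f,0,c['cx']],[0,f,c['cy']],[0,0,1]])
    if n!='wrist': Rw=c['R'].T; o=-Rw@c['t']
    else:
        q=s['orientation']; Rt=Ro.from_quat([q[1],q[2],q[3],q[0]]).as_matrix()
        H=c['hand_eye']; Rw=Rt@H[:3,:3]; o=Rt@H[:3,3]+s['ee_pos']
    return K,c['dist'],Rw,o
def pt(C,uv,z):
    K,d,Rw,o=C
    p=cv2.undistortPoints(np.array([[uv]],float),K,d)[0,0]
    r=Rw@np.array([p[0],p[1],1]); return o+r*(z-o[2])/r[2]
def px(C,X):
    K,d,Rw,o=C; Rc=Rw.T
    return cv2.projectPoints(np.array([X],float),cv2.Rodrigues(Rc)[0],-Rc@o,K,d)[0][0,0]
def snap(name):
    s=read_state(); im=imaging.capture('wrist'); cv2.imwrite(f'pics/{name}.png',im); return s,im,cam('wrist',s)
E
python3 - <<'E'
from h import *
im=cv2.imread('pics/top0.png')
a=cv2.resize(im[110:245,270:445],None,fx=4.4,fy=4.4,interpolation=cv2.INTER_CUBIC); cv2.imwrite('pics/c1.png',a)
C=cam('top')
for n,u,z in [('reg',(343,132),.05),('fin',(227,141),.074),('plate',(163,191),.024),('cap',(227,208),.03),('cup',(353,208),.036),('bonL',(290,208),.058),('bonR',(421,188),.058),('u1',(295,154),.03),('u2',(411,130),.03)]: print(n,pt(C,u,z).round(3))
E
```

```text
reg [ 0.65  -0.138  0.05 ]
fin [0.612 0.167 0.074]
plate [0.485 0.341 0.024]
cap [0.441 0.167 0.03 ]
cup [ 0.445 -0.167  0.036]
bonL [ 0.439 -0.001  0.058]
bonR [ 0.497 -0.344  0.058]
u1 [ 0.592 -0.01   0.03 ]
u2 [ 0.665 -0.326  0.03 ]
```

View pics/c1.png

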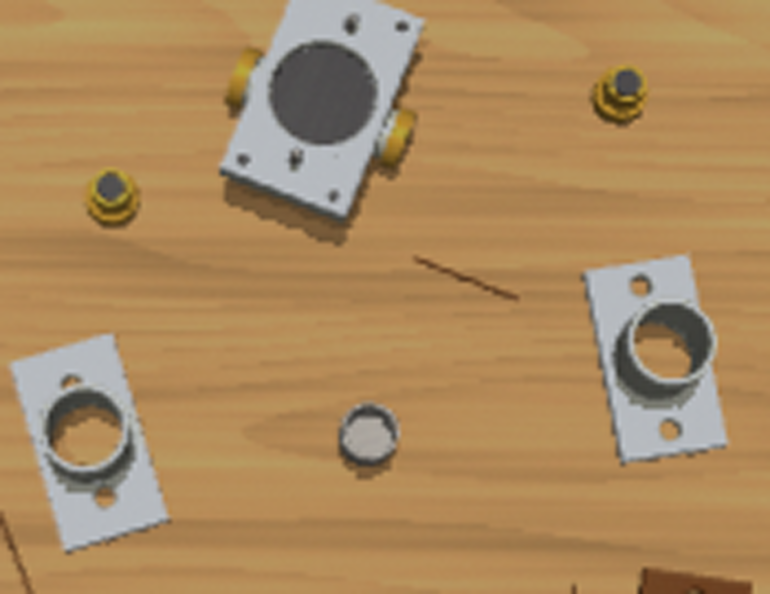

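Right bonnet (421,188): holes wide apart, well clear of the neck, so it is the fitting one (A). Left (290,208): holes touch the neck, so it is B, and it already stands well clear. B stays where it is.

```bash
cat >> h.py <<'E'
def tool(s): 
    q=s['orientation']; return Ro.from_quat([q[1],q[2],q[3],q[0]]).as_matrix()
def go(x,y,z,ang,s=None):
    """ang: world direction (rad) of tool y, mod pi; prints linear (cm) and dr"""
    s=s or read_state(); R=tool(s); 
    cur=np.arctan2(R[1,1],R[0,1]); d=(ang-cur+np.pi/2)%np.pi-np.pi/2
    yv=np.array([np.cos(cur+d),np.sin(cur+d),0]); zv=np.array([0,0,-1.]); T=np.c_[np.cross(yv,zv),yv,zv]
    print('t',round(s['time'],1),'q6',s['joint_positions'][5].round(2),'ee',s['ee_pos'].round(4),'linear',(100*R.T@(np.array([x,y,z])-s['ee_pos'])).round(2),'dr',Ro.from_matrix(R.T@T).as_rotvec().round(3), 'alt dz',round(d,3))
E
python3 - <<'E'
from h import *
C=cam('top'); f=lambda u,v,z: pt(C,(270+u/4.4-.5,110+v/4.4-.5),z)[:2]
a,b,c=f(425,22,.05),f(345,215,.05),f(220,172,.05)
e=a-b; print('long dir',np.degrees(np.arctan2(e[1],e[0])),np.linalg.norm(e)); e=b-c; print('short dir',np.degrees(np.arctan2(e[1],e[0])),np.linalg.norm(e))
p,q=f(351,20,.062),f(296,156,.062); e=p-q; print('pins',(p+q)/2,np.degrees(np.arctan2(e[1],e[0])),np.linalg.norm(e)); print('pocket',f(323,92,.05))
p,q=f(641,285,.008),f(671,430,.008); e=p-q; print('bonA',(p+q)/2,np.degrees(np.arctan2(e[1],e[0])),np.linalg.norm(e))
p,q=f(72,381,.008),f(105,496,.008); e=p-q; print('bonB',(p+q)/2,np.degrees(np.arctan2(e[1],e[0])),np.linalg.norm(e))
s=read_state(); R=tool(s); print(np.degrees(np.arctan2(R[1,1],R[0,1])))
go(.485,.341,.12,np.radians(70))
E
```

```text
long dir -21.590244429938647 0.1328307670950172
short dir -108.69917615762023 0.08041857572603403
pins [ 0.65291368 -0.13789012] -20.819418341992723 0.09267559609430592
pocket [ 0.65408136 -0.13811651]
bonA [ 0.50004705 -0.34736588] 10.288831913879626 0.09282753784164605
bonB [0.44397163 0.00258392] 17.160284923790826 0.07448637803979587
70.12631402099066
t 0.1 q6 1.57 ee [0.1783 0.4932 0.2307] linear [-34.02  -3.87  11.07] dr [-0.002  0.     0.002] alt dz -0.002
```

Request:
{"fn": "move_arm", "kwargs": {
  "linear": [
    [-34.0,-3.9,11],
    [-34.0,-3.9,11],
    [-34.0,-3.9,11],
    [-34.0,-3.9,11],
    [-34.0,-3.9,11],
    [-34.0,-3.9,11],
    [-34.0,-3.9,11],
    [-34.0,-3.9,11],
    [-34.0,-3.9,11],
    [-34.0,-3.9,11],
    [-34.0,-3.9,11],
    [-34.0,-3.9,11]
  ],
  "dr": [
    [0,0,0],
    [0,0,0],
    [0,0,0],
    [0,0,0],
    [0,0,0],
    [0,0,0],
    [0,0,0],
    [0,0,0],
    [0,0,0],
    [0,0,0],
    [0,0,0],
    [0,0,0]
  ],
  "gripper": [60,60,60,60,60,60,60,60,60,60,60,60]
}}

```text
time: 1.35
ee_pos: [0.4839, 0.3426, 0.122]
orientation: [0.0, 0.171, 0.985, 0.0]
contact_force: [-0.3, 0.9, -0.2]
opening: 0.0511
grip_force: 0.0
```

```bash
python3 - <<'E'
from h import *
s,im,C=snap('w1'); print(s['ee_pos'].round(4),s['opening'],px(C,[.485,.341,.024]))
E
```

```text
[0.4839 0.3426 0.122 ] 0.051139223370858716 [319.78545746 202.20948494]
```

View pics/w1.png

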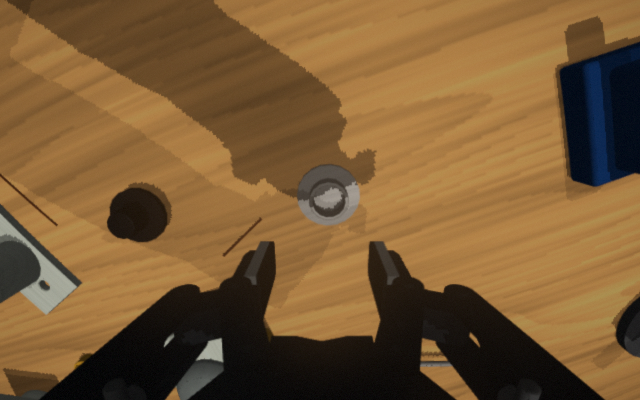

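The plate is at (329,195), its collar at (328,195), in view between the open fingers. I'll measure by low-saturation mask.

```bash
cat >> h.py <<'E'
def blob(im,C,guess,z,r,smax=70,vmin=0,vmax=255):
    """low-saturation blob near a projected guess: hull -> rays onto plane z -> min circle & ellipse centre"""
    h=cv2.cvtColor(im,cv2.COLOR_BGR2HSV); m=((h[...,1]<smax)&(h[...,2]>=vmin)&(h[...,2]<=vmax)).astype(np.uint8)*255
    u=px(C,guess); k=np.zeros_like(m); cv2.circle(k,tuple(int(i) for i in u),r,255,-1); m&=k
    m=cv2.morphologyEx(m,cv2.MORPH_OPEN,np.ones((3,3)))
    cs,_=cv2.findContours(m,cv2.RETR_EXTERNAL,cv2.CHAIN_APPROX_NONE); c=max(cs,key=cv2.contourArea)
    hull=cv2.convexHull(c).reshape(-1,2)
    W=np.array([pt(C,p,z)[:2] for p in c.reshape(-1,2)],np.float32)
    e=cv2.fitEllipse(cv2.convexHull(W)); mc=cv2.minEnclosingCircle(W)
    print('px',hull.mean(0).round(1),'ellipse',np.round(e[0],4),np.round(e[1],4),'circ',np.round(mc[0],4),round(2*mc[1],4)); return e,m
E
python3 - <<'E'
from h import *
s=read_state(); C=cam('wrist',s); im=cv2.imread('pics/w1.png')
g=pt(C,(329,195),.006); print(g)
e,m=blob(im,C,g,.006,45); cv2.imwrite('pics/m.png',m)
print('collar',pt(C,(328,194),.024))
T=cam('top');t=cv2.imread('pics/top0.png'); blob(t,T,[.485,.341,.006],.006,25)
go(e[0][0],e[0][1],.006,np.radians(69))
E
```

```text
[0.48671091 0.34961958 0.006     ]
px [332.6 192.3] ellipse [0.4869 0.3485] [0.059  0.0593] circ [0.487  0.3486] 0.0598
collar [0.48044491 0.35037557 0.024     ]
px [162.7 193.4] ellipse [0.4854 0.3465] [0.058  0.0598] circ [0.4858 0.3468] 0.0607
t 1.4 q6 0.96 ee [0.4841 0.3425 0.122 ] linear [-0.06  0.66 11.6 ] dr [0.001 0.    0.022] alt dz -0.022
```

Size matches (59–60 mm) and the two views agree to about 2 mm. Descending and gripping.

Request:
{"fn": "move_arm", "kwargs": {
  "linear": [
    [-0.1,0.6,4],
    [-0.1,0.6,8],
    [-0.1,0.6,10.5],
    [-0.1,0.6,11.4],
    [-0.1,0.6,11.6],
    [-0.1,0.6,11.6],
    [-0.1,0.6,11.6],
    [-0.1,0.6,11.6],
    [-0.1,0.6,11.6],
    [-0.1,0.6,11.6],
    [-0.1,0.6,11.6],
    [-0.1,0.6,11.6]
  ],
  "dr": [
    [0,0,0.02],
    [0,0,0.02],
    [0,0,0.02],
    [0,0,0.02],
    [0,0,0.02],
    [0,0,0.02],
    [0,0,0.02],
    [0,0,0.02],
    [0,0,0.02],
    [0,0,0.02],
    [0,0,0.02],
    [0,0,0.02]
  ],
  "gripper": [60,60,60,60,60,60,60,0,0,0,0,0]
}}

```text
time: 2.6
ee_pos: [0.4891, 0.3476, 0.0074]
orientation: [0.001, 0.182, 0.983, 0.001]
contact_force: [-1.1, 0.1, 6.2]
opening: 0.0338
grip_force: 59.0
```

Request:
{"fn": "move_arm", "kwargs": {
  "linear": [
    [0,0,-2],
    [0,0,-4],
    [0,0,-8],
    [0,0,-12],
    [0,0,-16],
    [0,0,-16],
    [0,0,-16]
  ],
  "dr": [
    [0,0,0],
    [0,0,0],
    [0,0,0],
    [0,0,0],
    [0,0,0],
    [0,0,0],
    [0,0,0]
  ],
  "gripper": [0,0,0,0,0,0,0]
}}

```text
time: 3.3
ee_pos: [0.4887, 0.3473, 0.167]
orientation: [0.001, 0.182, 0.983, 0.001]
contact_force: [-0.6, 0.7, -0.7]
opening: 0.0342
grip_force: 60.1
```

```bash
python3 - <<'E'
from h import *
s=read_state(); R=tool(s); print(s['opening'],R.round(3)); g=np.array([.653,-.138,.175])+0.05*R[:,0]; go(*g,np.radians(69))
E
```

```text
0.034184962259672866 [[-0.933  0.359  0.003]
 [ 0.359  0.933  0.002]
 [-0.002  0.003 -1.   ]]
t 3.3 q6 0.98 ee [0.4887 0.3473 0.167 ] linear [-27.75 -39.4   -0.86] dr [ 0.003  0.002 -0.   ] alt dz 0.0
```

Request:
{"fn": "move_arm", "kwargs": {
  "linear": [
    [-3,-4,-0.9],
    [-6,-8.5,-0.9],
    [-9,-12.5,-0.9],
    [-12,-17,-0.9],
    [-15,-21,-0.9],
    [-18,-25.5,-0.9],
    [-21,-30,-0.9],
    [-24,-34,-0.9],
    [-26,-37,-0.9],
    [-27.7,-39.4,-0.9],
    [-27.7,-39.4,-0.9],
    [-27.7,-39.4,-0.9],
    [-27.7,-39.4,-0.9]
  ],
  "dr": [
    [0,0,0],
    [0,0,0],
    [0,0,0],
    [0,0,0],
    [0,0,0],
    [0,0,0],
    [0,0,0],
    [0,0,0],
    [0,0,0],
    [0,0,0],
    [0,0,0],
    [0,0,0],
    [0,0,0]
  ],
  "gripper": [0,0,0,0,0,0,0,0,0,0,0,0,0]
}}

```text
time: 4.6
ee_pos: [0.604, -0.1192, 0.173]
orientation: [-0.001, 0.182, 0.983, 0.0]
contact_force: [0.4, 0.2, -1.5]
opening: 0.0339
grip_force: 60.2
```

```bash
python3 - <<'E'
from h import *
s,im,C=snap('w2'); print(s['ee_pos'].round(4),s['opening'],px(C,[.653,-.138,.05]))
E
```

```text
[ 0.604  -0.1192  0.173 ] 0.03394707412474584 [321.20930981 242.22098741]
```

View pics/w2.png

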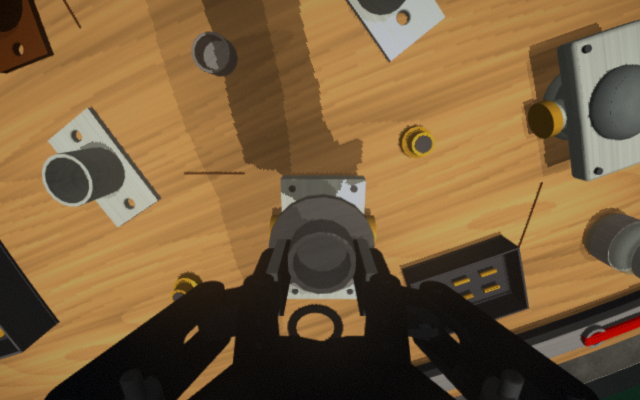

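The plate is held level in the fingers: disc front edge at (322,195), collar at (322,255). The camera's image-up is tool +x, so the regulator is hidden behind the plate. I'll step the other way to see it, and check the held offset.

```bash
python3 - <<'E'
from h import *
s=read_state(); C=cam('wrist',s); R=tool(s)
P=lambda u,dz:(R.T@(pt(C,u,s['ee_pos'][2]+dz)-s['ee_pos']))
print('front edge',P((322,195),-.0074),'left/right',P((271,240),-.0014),P((376,240),-.0014))
g=np.array([.653,-.138,.175])-0.07*R[:,0]; go(*g,np.radians(69))
E
```

```text
front edge [0.03144703 0.00063208 0.00746988] left/right [ 0.00686723 -0.02810543  0.00141574] [0.00679341 0.03102044 0.00141457]
t 4.7 q6 0.17 ee [ 0.6043 -0.119   0.1734] linear [-12.23  -0.04  -0.17] dr [-0.    -0.002  0.001] alt dz -0.001
```

Request:
{"fn": "move_arm", "kwargs": {
  "linear": [
    [-3,0,0],
    [-6,0,0],
    [-9,0,0],
    [-12,0,0],
    [-12,0,0],
    [-12,0,0],
    [-12,0,0]
  ],
  "dr": [
    [0,0,0],
    [0,0,0],
    [0,0,0],
    [0,0,0],
    [0,0,0],
    [0,0,0],
    [0,0,0]
  ],
  "gripper": [0,0,0,0,0,0,0]
}}

```text
time: 5.35
ee_pos: [0.7162, -0.162, 0.1742]
orientation: [-0.001, 0.182, 0.983, 0.0]
contact_force: [0.1, -0.7, -1.6]
opening: 0.0343
grip_force: 60.2
```

```bash
python3 - <<'E'
from h import *
s,im,C=snap('w3'); print(s['ee_pos'].round(4),s['opening'],px(C,[.653,-.138,.05]))
cv2.imwrite('pics/w3c.png',cv2.resize(im[80:240,220:420],None,fx=3.75,fy=3.75,interpolation=cv2.INTER_CUBIC))
E
```

```text
[ 0.7162 -0.162   0.1742] 0.0343391123060247 [320.79259158 121.77603424]
```

View pics/w3c.png

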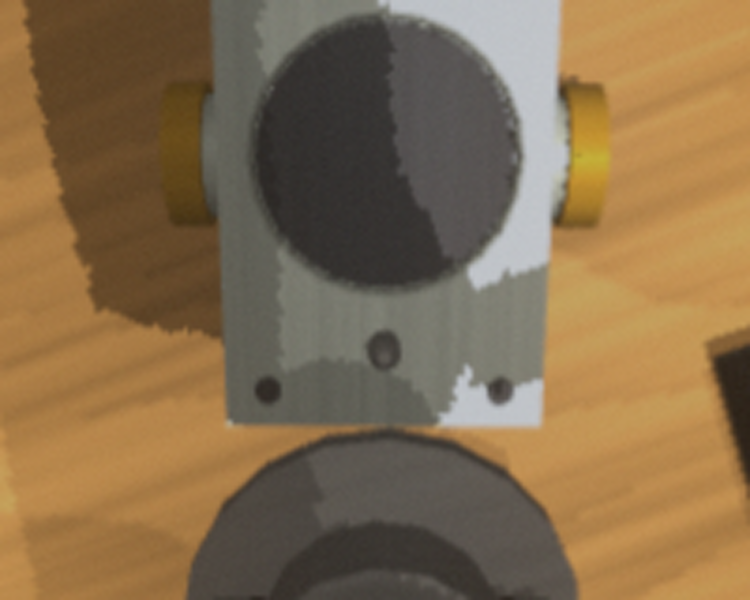

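Regulator close view (crop): pocket rim left 250, right 522, top 13, bottom 292; pin at (384,350); lower flange corners at (228,424) and (543,426). The plate's front edge is at the crop bottom.

```bash
python3 - <<'E'
from h import *
s=read_state(); C=cam('wrist',s); R=tool(s)
f=lambda u,v,z: pt(C,(220+(u+.5)/3.75-.5,80+(v+.5)/3.75-.5),z)
W=np.array([f(u,v,.05)[:2] for u,v in [(250,153),(522,153),(388,13),(386,292),(290,57),(481,57),(290,250),(482,250)]],np.float32)
c,r=cv2.minEnclosingCircle(W); print('pocket',c,2*r); A=np.c_[2*W,np.ones(len(W))]; x=np.linalg.lstsq(A,(W**2).sum(1),rcond=None)[0]; print('lsq',x[:2],2*np.sqrt(x[2]+x[0]**2+x[1]**2))
a,b=f(228,424,.05),f(543,426,.05); e=b-a; print('edge',np.linalg.norm(e),np.degrees(np.arctan2(e[1],e[0]))); ang=np.arctan2(e[1],e[0]); 
n=np.array([-np.sin(ang),np.cos(ang)]);m=(a+b)[:2]/2; print('ctr from edge',m+n*.0675,m-n*.0675)
p=f(384,338,.066); print('pin',p, np.hypot(*(p[:2]-x[:2])), np.degrees(np.arctan2(*(p[:2]-x[:2])[::-1])))
print('held front',R.T@(f(388,432,s['ee_pos'][2]-.0074)-s['ee_pos']))
t=x[:2]-R[:2,0]*.002; go(t[0],t[1],.07,ang)
E
```

```text
pocket (0.6533187031745911, -0.13652777671813965) 0.06673616170883179
lsq [ 0.65354299 -0.13664166] 0.06600898565753124
edge 0.08276152514235506 68.61338882841679
ctr from edge [ 0.65413607 -0.1364066 ] [ 0.77984011 -0.18563559]
pin [ 0.69230828 -0.15203688  0.066     ] 0.04171044117860008 -21.659969399583133
held front [0.03155248 0.00124338 0.00743047]
t 5.4 q6 0.14 ee [ 0.7162 -0.1621  0.1746] linear [ 6.56  0.14 10.46] dr [-0.    -0.001  0.008] alt dz -0.008
```

Request:
{"fn": "move_arm", "kwargs": {
  "linear": [
    [3,0.1,0],
    [6.6,0.1,2],
    [6.6,0.1,6],
    [6.6,0.1,9],
    [6.6,0.1,10.5],
    [6.6,0.1,11],
    [6.6,0.1,11.4],
    [6.6,0.1,11.8],
    [6.6,0.1,12],
    [6.6,0.1,12]
  ],
  "dr": [
    [0,0,0.008],
    [0,0,0.008],
    [0,0,0.008],
    [0,0,0.008],
    [0,0,0.008],
    [0,0,0.008],
    [0,0,0.008],
    [0,0,0.008],
    [0,0,0.008],
    [0,0,0.008]
  ],
  "gripper": [0,0,0,0,0,0,0,0,0,0]
}}

```text
time: 6.4
ee_pos: [0.6563, -0.1388, 0.0548]
orientation: [0.0, 0.186, 0.982, -0.0]
contact_force: [0.3, -0.4, -1.5]
opening: 0.0345
grip_force: 60.2
```

Request:
{"fn": "move_arm", "kwargs": {
  "linear": [
    [0.1,0.1,0.2],
    [0.1,0.1,0.4],
    [0.1,0.1,0.5],
    [0.1,0.1,0.55],
    [0.1,0.1,0.55]
  ],
  "dr": [
    [0,0,0],
    [0,0,0],
    [0,0,0],
    [0,0,0],
    [0,0,0]
  ],
  "gripper": [0,0,0,0,0]
}}

```text
time: 6.9
ee_pos: [0.6554, -0.1374, 0.0494]
orientation: [0.0, 0.186, 0.982, 0.0]
contact_force: [-1.8, -0.0, 3.9]
opening: 0.034
grip_force: 60.7
```

Floor reached exactly at the predicted height. Releasing and rising, then stepping to the +x-out side to look.

Request:
{"fn": "move_arm", "kwargs": {
  "linear": [
    [0,0,0],
    [0,0,0],
    [0,0,0],
    [0,0,0],
    [0,0,-4],
    [0,0,-8],
    [-3,0,-11],
    [-3,0,-11],
    [-3,0,-11]
  ],
  "dr": [
    [0,0,0],
    [0,0,0],
    [0,0,0],
    [0,0,0],
    [0,0,0],
    [0,0,0],
    [0,0,0],
    [0,0,0],
    [0,0,0]
  ],
  "gripper": [60,60,60,60,60,60,60,60,60]
}}

```text
time: 7.8
ee_pos: [0.6843, -0.1488, 0.1595]
orientation: [0.001, 0.186, 0.982, 0.0]
contact_force: [-0.5, -0.9, -0.0]
opening: 0.0512
grip_force: 0.0
```

```bash
python3 - <<'E'
from h import *
s,im,C=snap('w4'); u=px(C,[.6537,-.1366,.066]); print(s['ee_pos'].round(4),s['opening'],u)
x,y=int(u[0])-90,max(0,int(u[1])-75); print(x,y)
cv2.imwrite('pics/w4c.png',cv2.resize(im[y:y+150,x:x+180],None,fx=4,fy=4,interpolation=cv2.INTER_CUBIC))
g=[.445,-.167,.13]; go(*g,np.radians(68.6))
E
```

```text
[ 0.6843 -0.1488  0.1595] 0.05124553901678584 [321.09684977 164.71102776]
231 89
t 7.8 q6 0.16 ee [ 0.6827 -0.1483  0.1579] linear [ 21.43 -10.44   2.83] dr [-0.    -0.001 -0.001] alt dz 0.001
```

View pics/w4c.png

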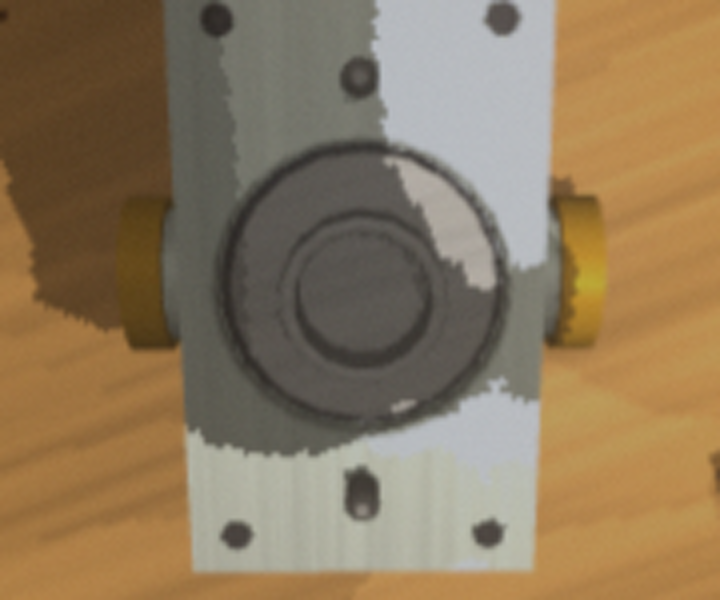

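The plate lies flat in the pocket: collar bore centred near crop (365,297), pins at (358,78) and (361,508). Recording the collar and pin centres, then on to the cup.

```bash
python3 - <<'E'
from h import *
s=read_state(); C=cam('wrist',s); 
f=lambda u,v,z: pt(C,(231+(u+.5)/4-.5,89+(v+.5)/4-.5),z)[:2]
print('collar',f(365,297,.066),'inner d',np.linalg.norm(f(295,297,.066)-f(435,297,.066)))
p,q=f(358,79,.066),f(361,508,.066); e=q-p; print('pins',(p+q)/2,np.linalg.norm(e),np.degrees(np.arctan2(e[1],e[0])))
E
```

```text
collar [ 0.65027268 -0.13482369] inner d 0.02934443995119781
pins [ 0.65136645 -0.13647957] 0.09084653890170495 -21.1963338504733
```

Request:
{"fn": "move_arm", "kwargs": {
  "linear": [
    [4,-2,0],
    [8,-4,0],
    [12,-6,0],
    [16,-8,1],
    [19,-9.4,2],
    [21.4,-10.4,2.8],
    [21.4,-10.4,2.8],
    [21.4,-10.4,2.8],
    [21.4,-10.4,2.8],
    [21.4,-10.4,2.8]
  ],
  "dr": [
    [0,0,0],
    [0,0,0],
    [0,0,0],
    [0,0,0],
    [0,0,0],
    [0,0,0],
    [0,0,0],
    [0,0,0],
    [0,0,0],
    [0,0,0]
  ],
  "gripper": [60,60,60,60,60,60,60,60,60,60]
}}

```text
time: 8.85
ee_pos: [0.4472, -0.1669, 0.1308]
orientation: [0.0, 0.186, 0.983, -0.0]
contact_force: [0.4, 0.3, 0.4]
opening: 0.0511
grip_force: 0.0
```

```bash
python3 - <<'E'
from h import *
s,im,C=snap('w5'); u=px(C,[.445,-.167,.036]); print(s['ee_pos'].round(4),s['opening'],u)
x,y=int(u[0])-90,max(0,int(u[1])-75); print(x,y)
cv2.imwrite('pics/w5c.png',cv2.resize(im[y:y+150,x:x+180],None,fx=4,fy=4,interpolation=cv2.INTER_CUBIC))
try: blob(im,C,[.445,-.167,.03],.036,45)
except Exception as e: print(e)
T=cam('top');t=cv2.imread('pics/top0.png'); blob(t,T,[.445,-.167,.03],.036,14)
E
```

```text
[ 0.4472 -0.1669  0.1308] 0.05110531682499468 [320.10210198 199.39454096]
230 124
px [323.8 194.8] ellipse [ 0.4443 -0.1642] [0.0279 0.0352] circ [ 0.4455 -0.166 ] 0.0352
px [353.9 208.1] ellipse [ 0.4443 -0.1676] [0.0336 0.0371] circ [ 0.4436 -0.1682] 0.038
```

View pics/w5c.png

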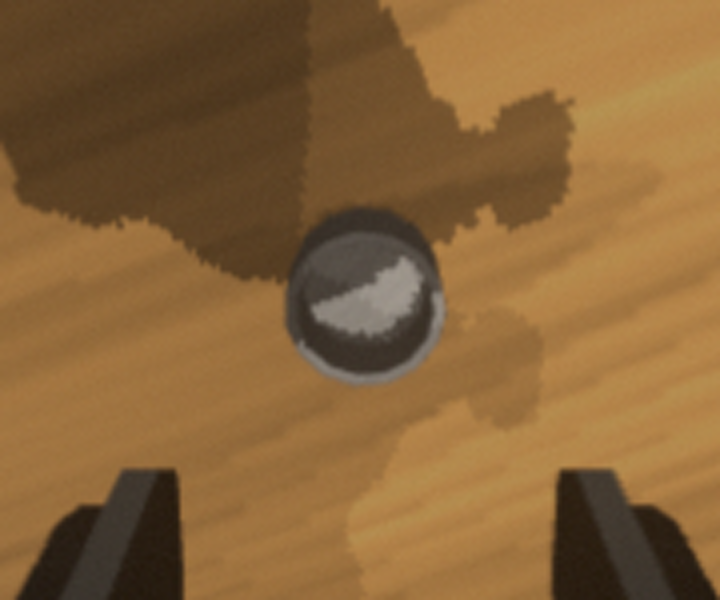

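The cup's top rim circle spans crop x 286–444, down to row 384, so its centre is about (365,305).

```bash
python3 - <<'E'
from h import *
s=read_state(); 
s0=dict(s); s0['ee_pos']=np.array([.6843,-.1488,.1595]); C=cam('wrist',s0)
f=lambda u,v,z: pt(C,(231+(u+.5)/4-.5,89+(v+.5)/4-.5),z)[:2]
p,q=f(358,79,.066),f(361,508,.066); e=q-p; print('collar',f(365,297,.066),'pins',(p+q)/2,np.linalg.norm(e))
C=cam('wrist',s); g=lambda u,v,z: pt(C,(230+(u+.5)/4-.5,124+(v+.5)/4-.5),z)
c=g(365,305,.036); print('cup',c,np.linalg.norm(g(286,305,.036)-g(444,305,.036)), g(365,384,.036)-c)
go(c[0],c[1],.008,np.radians(68.6))
E
```

```text
collar [ 0.65230097 -0.13546453] pins [ 0.65342097 -0.13713712] 0.09145424205736936
cup [ 0.44562777 -0.16653449  0.036     ] 0.03483517139159473 [ 0.01733314 -0.00683998  0.        ]
t 8.9 q6 0.02 ee [ 0.4472 -0.1669  0.1308] linear [ 0.17 -0.02 12.28] dr [ 0.     0.001 -0.001] alt dz 0.001
```

Request:
{"fn": "move_arm", "kwargs": {
  "linear": [
    [0.2,0,4],
    [0.2,0,8],
    [0.2,0,10.5],
    [0.2,0,11.6],
    [0.2,0,11.8],
    [0.2,0,11.8],
    [0.2,0,11.8],
    [0.2,0,11.8],
    [0.2,0,11.8],
    [0.2,0,11.8],
    [0.2,0,11.8],
    [0.2,0,11.8]
  ],
  "dr": [
    [0,0,0],
    [0,0,0],
    [0,0,0],
    [0,0,0],
    [0,0,0],
    [0,0,0],
    [0,0,0],
    [0,0,0],
    [0,0,0],
    [0,0,0],
    [0,0,0],
    [0,0,0]
  ],
  "gripper": [60,60,60,60,60,60,60,0,0,0,0,0]
}}

```text
time: 10.1
ee_pos: [0.4455, -0.1667, 0.0144]
orientation: [0.002, 0.186, 0.982, -0.0]
contact_force: [-0.9, 0.4, 6.5]
opening: 0.0336
grip_force: 59.4
```

Request:
{"fn": "move_arm", "kwargs": {
  "linear": [
    [0,0,-2],
    [0,0,-6],
    [0,0,-10],
    [0,0,-14],
    [0,0,-14],
    [0,0,-14],
    [0,0,-14]
  ],
  "dr": [
    [0,0,0],
    [0,0,0],
    [0,0,0],
    [0,0,0],
    [0,0,0],
    [0,0,0],
    [0,0,0]
  ],
  "gripper": [0,0,0,0,0,0,0]
}}

```text
time: 10.8
ee_pos: [0.4433, -0.1658, 0.152]
orientation: [-0.001, 0.186, 0.982, 0.0]
contact_force: [-0.2, -0.4, -1.5]
opening: 0.0337
grip_force: 60.2
```

```bash
python3 - <<'E'
from h import *
go(.6523,-.1355,.12,np.radians(68.6))
E
```

```text
t 10.8 q6 0.02 ee [ 0.4433 -0.1658  0.152 ] linear [-18.34  10.47   3.17] dr [-0.    -0.002 -0.001] alt dz 0.001
```

Request:
{"fn": "move_arm", "kwargs": {
  "linear": [
    [-3.6,2.1,0],
    [-7.2,4.2,0],
    [-10.8,6.3,0],
    [-14.4,8.4,0],
    [-17,9.8,1],
    [-18.3,10.5,2.2],
    [-18.3,10.5,4],
    [-18.3,10.5,5],
    [-18.3,10.5,5],
    [-18.3,10.5,5]
  ],
  "dr": [
    [0,0,0],
    [0,0,0],
    [0,0,0],
    [0,0,0],
    [0,0,0],
    [0,0,0],
    [0,0,0],
    [0,0,0],
    [0,0,0],
    [0,0,0]
  ],
  "gripper": [0,0,0,0,0,0,0,0,0,0]
}}

```text
time: 11.8
ee_pos: [0.6519, -0.1354, 0.1021]
orientation: [-0.001, 0.186, 0.982, 0.0]
contact_force: [0.6, -0.9, -0.1]
opening: 0.0332
grip_force: 60.2
```

```bash
python3 - <<'E'
from h import *
go(.6523,-.1355,.0704,np.radians(68.6))
s,im,C=snap('w6'); cv2.imwrite('pics/w6c.png',cv2.resize(im[100:300,220:420],None,fx=3,fy=3,interpolation=cv2.INTER_CUBIC))
E
```

```text
t 11.8 q6 0.17 ee [ 0.6519 -0.1354  0.1021] linear [-0.04  0.01  3.17] dr [-0.    -0.002 -0.002] alt dz 0.002
```

View pics/w6c.png

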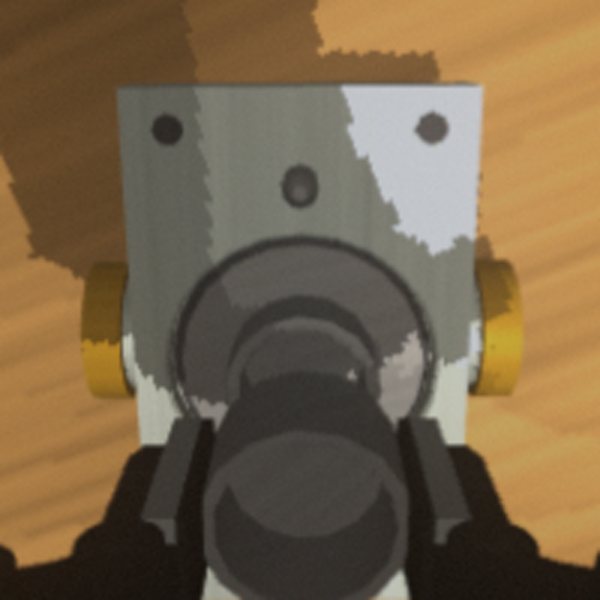

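The cup hangs upright over the collar, laterally centred (crop x 306 against 304). Lowering it.

Request:
{"fn": "move_arm", "kwargs": {
  "linear": [
    [0,0,1],
    [0,0,1.8],
    [0,0,2.2],
    [0,0,2.5],
    [0,0,2.8],
    [0,0,2.8]
  ],
  "dr": [
    [0,0,0],
    [0,0,0],
    [0,0,0],
    [0,0,0],
    [0,0,0],
    [0,0,0]
  ],
  "gripper": [0,0,0,0,0,0]
}}

```text
time: 12.45
ee_pos: [0.6527, -0.1354, 0.0743]
orientation: [-0.0, 0.186, 0.982, 0.0]
contact_force: [-0.1, -0.5, -0.5]
opening: 0.033
grip_force: 60.2
```

In the collar, with no contact force. Finishing the descent, releasing and rising, then moving on towards bonnet A.

Request:
{"fn": "move_arm", "kwargs": {
  "linear": [
    [0,0,0.2],
    [0,0,0.35],
    [0,0,0.4],
    [0,0,0.4]
  ],
  "dr": [
    [0,0,0],
    [0,0,0],
    [0,0,0],
    [0,0,0]
  ],
  "gripper": [0,0,0,0]
}}

```text
time: 12.85
ee_pos: [0.653, -0.1354, 0.0708]
orientation: [-0.0, 0.186, 0.982, -0.0]
contact_force: [0.6, -0.0, -1.2]
opening: 0.0335
grip_force: 60.2
```

Request:
{"fn": "move_arm", "kwargs": {
  "linear": [
    [0,0,0],
    [0,0,0],
    [0,0,0],
    [0,0,0],
    [0,0,-2],
    [0,0,-6],
    [-2,0,-10],
    [-3,0,-10],
    [-3,0,-10],
    [-3,0,-10],
    [-3,0,-10]
  ],
  "dr": [
    [0,0,0],
    [0,0,0],
    [0,0,0],
    [0,0,0],
    [0,0,0],
    [0,0,0],
    [0,0,0],
    [0,0,0],
    [0,0,0],
    [0,0,0],
    [0,0,0]
  ],
  "gripper": [60,60,60,60,60,60,60,60,60,60,60]
}}

```text
time: 13.95
ee_pos: [0.6793, -0.146, 0.1692]
orientation: [-0.002, 0.186, 0.983, 0.0]
contact_force: [0.1, -0.0, -0.1]
opening: 0.0512
grip_force: 0.0
```

```bash
python3 - <<'E'
from h import *
s,im,C=snap('w7'); print(px(C,[.6523,-.1355,.092]))
cv2.imwrite('pics/w7c.png',cv2.resize(im[60:240,220:420],None,fx=3,fy=3,interpolation=cv2.INTER_CUBIC))
go(.499,-.346,.17,np.radians(100.3))
E
```

```text
[320.88908257 173.92478018]
t 14.0 q6 0.16 ee [ 0.6793 -0.146   0.1693] linear [  9.46 -25.21  -0.03] dr [ 0.    -0.004 -0.554] alt dz 0.554
```

View pics/w7c.png

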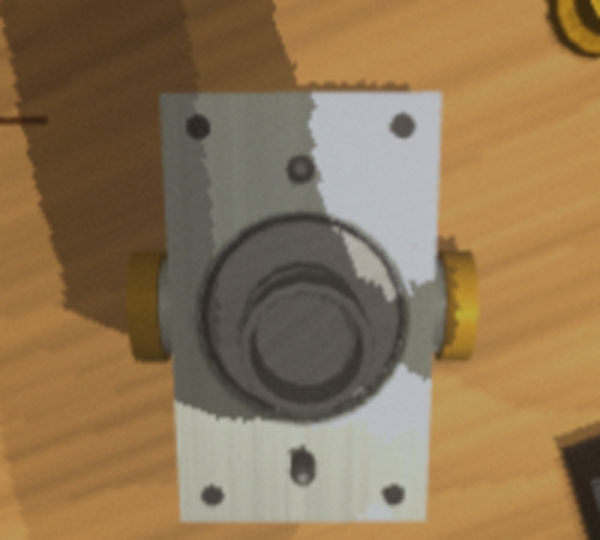

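The cup stands in the collar, rim centre (306,336) in the crop, as predicted. Next, bonnet A at 100° yaw with the gripper fully open.

Request:
{"fn": "move_arm", "kwargs": {
  "linear": [
    [1.5,-4,0],
    [3,-8,0],
    [4.5,-12,0],
    [6,-16,0],
    [7.5,-20,0],
    [8.7,-23.5,0],
    [9.5,-25.2,0],
    [9.5,-25.2,0],
    [9.5,-25.2,0],
    [9.5,-25.2,0],
    [9.5,-25.2,0]
  ],
  "dr": [
    [0,0,-0.1],
    [0,0,-0.2],
    [0,0,-0.3],
    [0,0,-0.4],
    [0,0,-0.5],
    [0,0,-0.554],
    [0,0,-0.554],
    [0,0,-0.554],
    [0,0,-0.554],
    [0,0,-0.554],
    [0,0,-0.554]
  ],
  "gripper": [60,60,60,100,100,100,100,100,100,100,100]
}}

```text
time: 15.1
ee_pos: [0.5009, -0.3452, 0.1706]
orientation: [-0.0, -0.09, 0.996, 0.0]
contact_force: [0.2, -0.9, -0.2]
opening: 0.0853
grip_force: 0.0
```

```bash
python3 - <<'E'
from h import *
s,im,C=snap('w8'); u=px(C,[.499,-.346,.03]); print(s['ee_pos'].round(4),s['opening'],u)
x,y=int(u[0])-100,int(u[1])-75; print(x,y)
cv2.imwrite('pics/w8c.png',cv2.resize(im[y:y+150,x:x+200],None,fx=4,fy=4,interpolation=cv2.INTER_CUBIC))
s0=dict(s); s0['ee_pos']=np.array([.6793,-.146,.1693]); s0['orientation']=np.array([-.002,.186,.983,0]); D=cam('wrist',s0)
f=lambda u,v,z: pt(D,(220+(u+.5)/3-.5,60+(v+.5)/3-.5),z)[:2]
p,q=f(300,171,.066),f(302,476,.066); e=q-p; print('pins',(p+q)/2,np.linalg.norm(e),np.degrees(np.arctan2(e[1],e[0])),'cup',f(306,336,.092))
E
```

```text
[ 0.5009 -0.3452  0.1706] 0.0852827623703203 [320.61250731 186.30389332]
220 111
pins [ 0.6539381 -0.1371024] 0.09117844601616064 -21.199855409291914 cup [ 0.65103317 -0.13438998]
```

View pics/w8c.png

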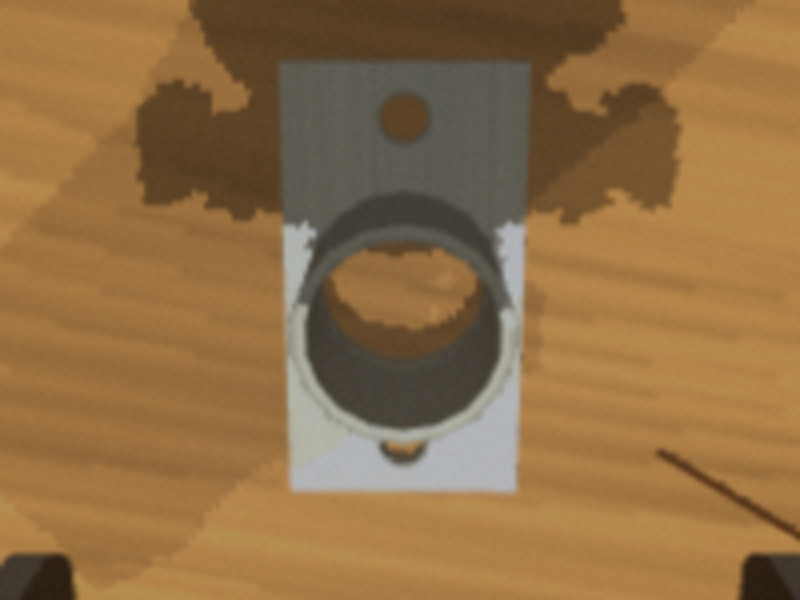

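Bonnet A: flange corners (280,61), (530,61), (518,491), (291,491); neck rim centre about (404,331) in the crop; holes at (405,117) and (403,~450), well clear of the neck, so it is the wide pattern.

```bash
python3 - <<'E'
from h import *
s=read_state(); C=cam('wrist',s)
f=lambda u,v,z: pt(C,(220+(u+.5)/4-.5,111+(v+.5)/4-.5),z)[:2]
P=np.array([f(*p,.008) for p in [(280,61),(530,61),(518,491),(291,491)]]); 
dg=lambda e: np.degrees(np.arctan2(e[1],e[0])).round(2)
print('ctr',P.mean(0),'w',np.linalg.norm(P[0]-P[1]),np.linalg.norm(P[2]-P[3]),'len',np.linalg.norm((P[0]+P[1]-P[2]-P[3])/2),'ang',dg(P[1]-P[0]),dg(P[2]-P[3]),dg((P[2]+P[3]-P[0]-P[1])))
r=f(404,331,.058); print('rim',r,np.linalg.norm(f(289,331,.058)-f(519,331,.058)))
h=f(405,117,.008); print('hole',h,np.linalg.norm(h-P.mean(0)))
go(*P.mean(0),.03,np.radians(100.3))
E
```

```text
ctr [ 0.50031643 -0.34563599] w 0.06572990960557083 0.06675212318167195 len 0.12268059773555132 ang 100.29 100.3 10.2
rim [ 0.49863761 -0.34602495] 0.05412057230320905
hole [ 0.45429003 -0.35389893] 0.046762222337897126
t 15.2 q6 -0.78 ee [ 0.5009 -0.3452  0.1706] linear [ 0.06 -0.04 14.06] dr [ 0.    -0.     0.001] alt dz -0.001
```

Request:
{"fn": "move_arm", "kwargs": {
  "linear": [
    [0.1,0,4],
    [0.1,0,8],
    [0.1,0,11],
    [0.1,0,13],
    [0.1,0,13.8],
    [0.1,0,14],
    [0.1,0,14],
    [0.1,0,14],
    [0.1,0,14],
    [0.1,0,14],
    [0.1,0,14],
    [0.1,0,14],
    [0.1,0,14]
  ],
  "dr": [
    [0,0,0],
    [0,0,0],
    [0,0,0],
    [0,0,0],
    [0,0,0],
    [0,0,0],
    [0,0,0],
    [0,0,0],
    [0,0,0],
    [0,0,0],
    [0,0,0],
    [0,0,0],
    [0,0,0]
  ],
  "gripper": [100,100,100,100,100,100,100,0,0,0,0,0,0]
}}

```text
time: 16.45
ee_pos: [0.5002, -0.3468, 0.0327]
orientation: [0.001, -0.089, 0.996, -0.001]
contact_force: [-0.6, 0.7, 5.1]
opening: 0.0529
grip_force: 62.1
```

Request:
{"fn": "move_arm", "kwargs": {
  "linear": [
    [0,0,-1],
    [0,0,-3],
    [0,0,-7],
    [0,0,-11],
    [0,0,-15],
    [0,0,-15],
    [0,0,-15],
    [0,0,-15]
  ],
  "dr": [
    [0,0,0],
    [0,0,0],
    [0,0,0],
    [0,0,0],
    [0,0,0],
    [0,0,0],
    [0,0,0],
    [0,0,0]
  ],
  "gripper": [0,0,0,0,0,0,0,0]
}}

```text
time: 17.25
ee_pos: [0.4981, -0.3456, 0.1794]
orientation: [-0.001, -0.089, 0.996, 0.001]
contact_force: [0.6, -0.6, -3.2]
opening: 0.053
grip_force: 63.7
```

```bash
python3 - <<'E'
from h import *
s,im,C=snap('w9')
go(.6537,-.1369,.18,np.radians(68.7))
E
```

```text
t 17.3 q6 -0.79 ee [ 0.4979 -0.3454  0.1788] linear [-19.05  17.74  -0.12] dr [ 0.002 -0.004  0.551] alt dz -0.551
```

Request:
{"fn": "move_arm", "kwargs": {
  "linear": [
    [-2.5,2.3,0],
    [-5,4.6,0],
    [-7.5,7,0],
    [-10,9.3,0],
    [-12.5,11.6,0],
    [-15,14,0],
    [-17.5,16.3,0],
    [-19,17.7,0],
    [-19,17.7,2],
    [-19,17.7,4.5],
    [-19,17.7,4.5],
    [-19,17.7,4.5]
  ],
  "dr": [
    [0,0,0.07],
    [0,0,0.14],
    [0,0,0.21],
    [0,0,0.28],
    [0,0,0.35],
    [0,0,0.42],
    [0,0,0.49],
    [0,0,0.551],
    [0,0,0.551],
    [0,0,0.551],
    [0,0,0.551],
    [0,0,0.551]
  ],
  "gripper": [0,0,0,0,0,0,0,0,0,0,0,0]
}}

```text
time: 18.5
ee_pos: [0.6531, -0.138, 0.134]
orientation: [-0.002, 0.185, 0.983, 0.0]
contact_force: [-0.2, 0.8, -2.3]
opening: 0.0526
grip_force: 63.8
```

```bash
python3 - <<'E'
from h import *
go(.6537,-.1369,.1,np.radians(68.7))
s,im,C=snap('w10'); cv2.imwrite('pics/w10c.png',cv2.resize(im[100:300,220:420],None,fx=3,fy=3,interpolation=cv2.INTER_CUBIC))
E
```

```text
t 18.5 q6 0.16 ee [ 0.6531 -0.138   0.134 ] linear [-0.03  0.13  3.4 ] dr [-0.001 -0.005 -0.   ] alt dz 0.0
```

View pics/w10c.png

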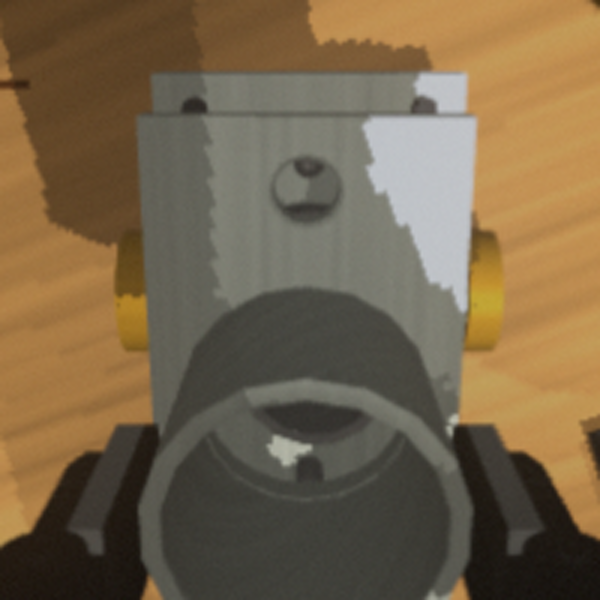

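Bonnet over the regulator: front hole (305,187), with the pin visible through it at x≈308; bonnet front edge at row 115, regulator edge at row 72. Checking the x offset by rays.

```bash
python3 - <<'E'
from h import *
s=read_state(); C=cam('wrist',s); R=tool(s); e=s['ee_pos']
f=lambda u,v,z: (R.T@(pt(C,(220+(u+.5)/3-.5,100+(v+.5)/3-.5),z)-e))[:2]*1000
zt=e[2]-.0247
print('bonnet ctr x by edge',f(307,115,zt)-[61,0],'by hole',f(305.5,187,zt)-[46,0],'y edges',f(138,115,zt),f(476,115,zt))
print('reg ctr x by edge',f(309.5,72,.05)-[67.5,0],'y edges',f(152,73,.05),f(467,73,.05))
print('reg est',(R.T@(np.array([.6537,-.1369,.05])-e))*1000)
E
```

```text
bonnet ctr x by edge [0.16056471 0.68270813] by hole [1.0127002  0.37591383] y edges [ 61.2698836  -32.34883715] [61.1995042  33.71568521]
reg ctr x by edge [-0.35985235  1.47142072] y edges [ 67.03100491 -39.83210884] [66.94966045 42.78343185]
reg est [ 0.91683823  1.21592705 85.43677141]
```

Request:
{"fn": "move_arm", "kwargs": {
  "linear": [
    [0,0.1,1],
    [0,0.1,2],
    [0,0.1,2.8],
    [0,0.1,3.2],
    [0,0.1,3.6],
    [0,0.1,3.9],
    [0,0.1,3.9]
  ],
  "dr": [
    [0,0,0],
    [0,0,0],
    [0,0,0],
    [0,0,0],
    [0,0,0],
    [0,0,0],
    [0,0,0]
  ],
  "gripper": [0,0,0,0,0,0,0]
}}

```text
time: 19.25
ee_pos: [0.6548, -0.1373, 0.0964]
orientation: [-0.0, 0.185, 0.983, 0.0]
contact_force: [-0.3, 0.4, -1.5]
opening: 0.0526
grip_force: 63.8
```

Request:
{"fn": "move_arm", "kwargs": {
  "linear": [
    [0,0,0.3],
    [0,0,0.6],
    [0,0,0.9],
    [0,0,1.1],
    [0,0,1.2],
    [0,0,1.3],
    [0,0,1.35],
    [0,0,1.35]
  ],
  "dr": [
    [0,0,0],
    [0,0,0],
    [0,0,0],
    [0,0,0],
    [0,0,0],
    [0,0,0],
    [0,0,0],
    [0,0,0]
  ],
  "gripper": [0,0,0,0,0,0,0,0]
}}

```text
time: 20.05
ee_pos: [0.655, -0.1374, 0.0833]
orientation: [-0.0, 0.185, 0.983, -0.0]
contact_force: [-0.6, 0.0, -2.7]
opening: 0.0531
grip_force: 63.8
```

Request:
{"fn": "move_arm", "kwargs": {
  "linear": [
    [0,0,0.05],
    [0,0,0.05],
    [0,0,0.05],
    [0,0,0.05],
    [0,0,0.05],
    [0,0,-2],
    [0,0,-6],
    [0,0,-10],
    [-3,0,-12],
    [-3,0,-12],
    [-3,0,-12],
    [-3,0,-12]
  ],
  "dr": [
    [0,0,0],
    [0,0,0],
    [0,0,0],
    [0,0,0],
    [0,0,0],
    [0,0,0],
    [0,0,0],
    [0,0,0],
    [0,0,0],
    [0,0,0],
    [0,0,0],
    [0,0,0]
  ],
  "gripper": [0,100,100,100,100,100,100,100,100,100,100,100]
}}

```text
time: 21.25
ee_pos: [0.6816, -0.1479, 0.2018]
orientation: [-0.002, 0.185, 0.983, 0.0]
contact_force: [-0.5, -0.3, -0.1]
opening: 0.0854
grip_force: 0.0
```

```bash
python3 - <<'E'
from h import *
s,im,C=snap('w11'); u=px(C,[.6537,-.1369,.108]); print(s['ee_pos'],s['orientation'].round(4),u)
x,y=int(u[0])-100,int(u[1])-75; print(x,y)
cv2.imwrite('pics/w11c.png',cv2.resize(im[y:y+150,x:x+200],None,fx=4,fy=4,interpolation=cv2.INTER_CUBIC))
go(.441,.167,.14,np.radians(68.7))
E
```

```text
[ 0.68159742 -0.14791345  0.20179558] [-1.600e-03  1.848e-01  9.828e-01  1.000e-04] [321.23953942 168.67558753]
221 93
t 21.3 q6 0.16 ee [ 0.6814 -0.1478  0.2016] linear [33.81 20.6   6.28] dr [-0.001 -0.004  0.   ] alt dz -0.0
```

View pics/w11c.png

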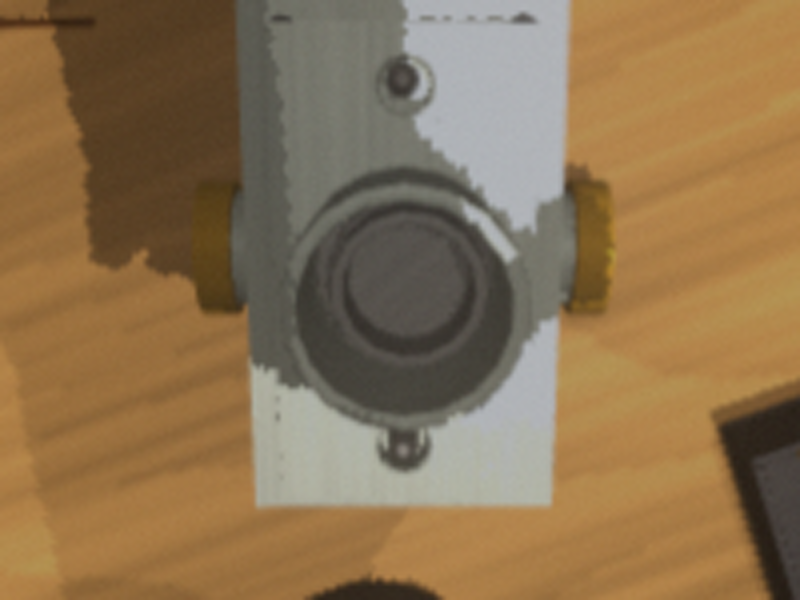

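The bonnet lies flat: pins inside both holes at (405,80) and (403,445), neck rim centre about (406,304), cup centred below. Going to the cap.

Request:
{"fn": "move_arm", "kwargs": {
  "linear": [
    [4,2.4,0],
    [8,4.9,0],
    [12,7.3,1],
    [16,9.7,2],
    [20,12.2,3],
    [24,14.6,4],
    [28,17,5],
    [31.5,19.2,6],
    [33.8,20.6,6.3],
    [33.8,20.6,6.3],
    [33.8,20.6,6.3],
    [33.8,20.6,6.3],
    [33.8,20.6,6.3]
  ],
  "dr": [
    [0,0,0],
    [0,0,0],
    [0,0,0],
    [0,0,0],
    [0,0,0],
    [0,0,0],
    [0,0,0],
    [0,0,0],
    [0,0,0],
    [0,0,0],
    [0,0,0],
    [0,0,0],
    [0,0,0]
  ],
  "gripper": [60,60,60,60,60,60,60,60,60,60,60,60,60]
}}

```text
time: 22.6
ee_pos: [0.4435, 0.1657, 0.1403]
orientation: [0.0, 0.186, 0.983, 0.0]
contact_force: [-0.8, -0.9, -0.6]
opening: 0.0511
grip_force: 0.0
```

```bash
python3 - <<'E'
from h import *
s,im,C=snap('w12'); u=px(C,[.441,.167,.018]); print(s['ee_pos'].round(4),u)
x,y=int(u[0])-90,int(u[1])-75; print(x,y)
a=np.clip(im[y:y+150,x:x+180].astype(float)*1.8,0,255).astype(np.uint8)
cv2.imwrite('pics/w12c.png',cv2.resize(a,None,fx=4,fy=4,interpolation=cv2.INTER_CUBIC))
g=pt(C,u,.018); e,m=blob(im,C,g,.018,45,256,0,48)
T=cam('top');t=cv2.imread('pics/top0.png'); blob(t,T,[.441,.167,.018],.018,18,256,0,60)
s0=dict(s); s0['ee_pos']=np.array([.6816,-.1479,.2018]); s0['orientation']=np.array([-.0016,.1848,.9828,.0001]); D=cam('wrist',s0)
f=lambda u,v,z: pt(D,(221+(u+.5)/4-.5,93+(v+.5)/4-.5),z)[:2]
print('neck',f(406,304,.108),np.linalg.norm(f(295,304,.108)-f(516,304,.108)))
E
```

```text
[0.4435 0.1657 0.1403] [321.37543533 190.34135665]
231 115
px [323.1 181.4] ellipse [0.4372 0.1711] [0.0452 0.0515] circ [0.4389 0.1719] 0.0521
px [226.7 209.1] ellipse [0.4396 0.1696] [0.049  0.0508] circ [0.4399 0.1697] 0.0519
neck [ 0.65394887 -0.13617049] 0.04698044230046191
```

View pics/w12c.png

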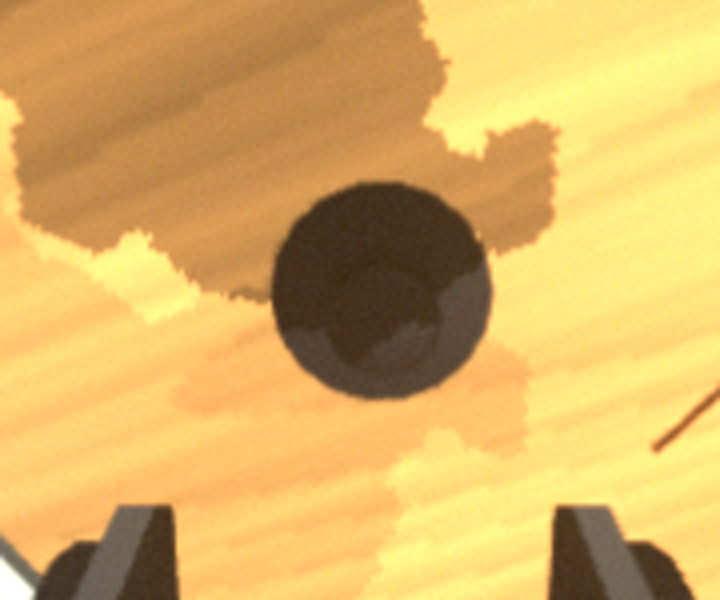

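Cap head circle in the crop: x 272–492, rows 181–399, centre (382,290). That was my last picture; I'll verify by numbers from here.

```bash
python3 - <<'E'
from h import *
s=read_state(); C=cam('wrist',s)
f=lambda u,v,z: pt(C,(231+(u+.5)/4-.5,115+(v+.5)/4-.5),z)[:2]
c=f(382,290,.0175); print('cap',c,np.linalg.norm(f(272,290,.018)-f(492,290,.018)),np.linalg.norm(f(382,181,.018)-f(382,399,.018)))
go(*c,.024,np.radians(68.7))
E
```

```text
cap [0.43982628 0.17241075] 0.05337470785454078 0.05465433639455027
t 22.6 q6 0.73 ee [0.4436 0.1657 0.1403] linear [ 0.6   0.49 11.63] dr [ 0.     0.    -0.002] alt dz 0.002
```

Request:
{"fn": "move_arm", "kwargs": {
  "linear": [
    [0.6,0.5,3],
    [0.6,0.5,7],
    [0.6,0.5,10],
    [0.6,0.5,11.3],
    [0.6,0.5,11.6],
    [0.6,0.5,11.6],
    [0.6,0.5,11.6],
    [0.6,0.5,11.6],
    [0.6,0.5,11.6],
    [0.6,0.5,11.6],
    [0.6,0.5,11.6],
    [0.6,0.5,11.6],
    [0.6,0.5,11.6]
  ],
  "dr": [
    [0,0,0],
    [0,0,0],
    [0,0,0],
    [0,0,0],
    [0,0,0],
    [0,0,0],
    [0,0,0],
    [0,0,0],
    [0,0,0],
    [0,0,0],
    [0,0,0],
    [0,0,0],
    [0,0,0]
  ],
  "gripper": [60,60,60,60,60,60,60,0,0,0,0,0,0]
}}

```text
time: 23.95
ee_pos: [0.4401, 0.1736, 0.0255]
orientation: [0.001, 0.185, 0.983, 0.0]
contact_force: [-0.8, -1.0, 5.7]
opening: 0.0234
grip_force: 58.6
```

Request:
{"fn": "move_arm", "kwargs": {
  "linear": [
    [0,0,-1],
    [0,0,-4],
    [0,0,-8],
    [0,0,-12],
    [0,0,-16],
    [0,0,-18],
    [0,0,-18],
    [0,0,-18],
    [0,0,-18]
  ],
  "dr": [
    [0,0,0],
    [0,0,0],
    [0,0,0],
    [0,0,0],
    [0,0,0],
    [0,0,0],
    [0,0,0],
    [0,0,0],
    [0,0,0]
  ],
  "gripper": [0,0,0,0,0,0,0,0,0]
}}

```text
time: 24.85
ee_pos: [0.438, 0.1729, 0.2031]
orientation: [-0.001, 0.185, 0.983, -0.001]
contact_force: [0.5, -0.3, -1.8]
opening: 0.0239
grip_force: 59.0
```

```bash
python3 - <<'E'
from h import *
go(.6538,-.1365,.16,np.radians(68.7))
s,im,C=snap('w13'); R=tool(s); e=s['ee_pos']
# held cap's head: front silhouette column profile through the middle
h=cv2.cvtColor(im,cv2.COLOR_BGR2HSV)[...,2]
print('dark rows at cols', [(c,int(np.argmax(h[150:300,c]<45))+150) for c in (300,310,320,330,340)])
E
```

```text
t 24.9 q6 0.75 ee [0.438  0.1729 0.2031] linear [-31.35 -20.98   4.28] dr [-0.002 -0.002 -0.   ] alt dz 0.0
dark rows at cols [(300, 209), (310, 205), (320, 204), (330, 205), (340, 208)]
```

Request:
{"fn": "move_arm", "kwargs": {
  "linear": [
    [-3.5,-2.3,0],
    [-7,-4.7,0],
    [-10.5,-7,0],
    [-14,-9.4,0],
    [-17.5,-11.7,0],
    [-21,-14,0],
    [-24.5,-16.4,0],
    [-28,-18.7,0],
    [-30.5,-20.4,0],
    [-31.3,-21,1],
    [-31.3,-21,3],
    [-31.3,-21,4.3],
    [-31.3,-21,4.3],
    [-31.3,-21,4.3],
    [-31.3,-21,4.3]
  ],
  "dr": [
    [0,0,0],
    [0,0,0],
    [0,0,0],
    [0,0,0],
    [0,0,0],
    [0,0,0],
    [0,0,0],
    [0,0,0],
    [0,0,0],
    [0,0,0],
    [0,0,0],
    [0,0,0],
    [0,0,0],
    [0,0,0],
    [0,0,0]
  ],
  "gripper": [0,0,0,0,0,0,0,0,0,0,0,0,0,0,0]
}}

```text
time: 26.4
ee_pos: [0.6547, -0.1355, 0.1622]
orientation: [0.001, 0.184, 0.983, 0.0]
contact_force: [-0.8, 0.2, 0.4]
opening: 0.0236
grip_force: 59.0
```

```bash
python3 - <<'E'
from h import *
s=read_state(); R=tool(s); e=s['ee_pos']; C=cam('wrist',s)
print('held front',R.T@(pt(C,(321,204),e[2]-.0135)-e), 'expect x .027')
go(.6538,-.1365,.126,np.radians(68.7))
E
```

```text
held front [2.42317478e-02 5.63733438e-05 1.34724304e-02] expect x .027
t 26.4 q6 0.17 ee [ 0.6547 -0.1355  0.1622] linear [ 0.06 -0.13  3.62] dr [0.    0.001 0.001] alt dz -0.001
```

Request:
{"fn": "move_arm", "kwargs": {
  "linear": [
    [0.1,-0.1,1],
    [0.1,-0.1,2],
    [0.1,-0.1,2.6],
    [0.1,-0.1,3],
    [0.1,-0.1,3.3],
    [0.1,-0.1,3.5],
    [0.1,-0.1,3.5]
  ],
  "dr": [
    [0,0,0],
    [0,0,0],
    [0,0,0],
    [0,0,0],
    [0,0,0],
    [0,0,0],
    [0,0,0]
  ],
  "gripper": [0,0,0,0,0,0,0]
}}

```text
time: 27.1
ee_pos: [0.6531, -0.1367, 0.1261]
orientation: [-0.0, 0.185, 0.983, 0.0]
contact_force: [-0.7, 0.2, -0.6]
opening: 0.0233
grip_force: 59.0
```

Spigot 7 mm into the bore with no contact. Finishing the descent, releasing and rising clear.

Request:
{"fn": "move_arm", "kwargs": {
  "linear": [
    [0,0,0.2],
    [0,0,0.35],
    [0,0,0.42],
    [0,0,0.45],
    [0,0,0.45]
  ],
  "dr": [
    [0,0,0],
    [0,0,0],
    [0,0,0],
    [0,0,0],
    [0,0,0]
  ],
  "gripper": [0,0,0,0,0]
}}

```text
time: 27.6
ee_pos: [0.6532, -0.1366, 0.1218]
orientation: [0.0, 0.185, 0.983, 0.0]
contact_force: [0.2, 0.6, -0.8]
opening: 0.0238
grip_force: 59.0
```

Request:
{"fn": "move_arm", "kwargs": {
  "linear": [
    [0,0,0],
    [0,0,0],
    [0,0,0],
    [0,0,0],
    [0,0,-3],
    [0,0,-7],
    [0,0,-10],
    [-3,0,-10],
    [-3,0,-10],
    [-3,0,-10],
    [-3,0,-10]
  ],
  "dr": [
    [0,0,0],
    [0,0,0],
    [0,0,0],
    [0,0,0],
    [0,0,0],
    [0,0,0],
    [0,0,0],
    [0,0,0],
    [0,0,0],
    [0,0,0],
    [0,0,0]
  ],
  "gripper": [60,60,60,60,60,60,60,60,60,60,60]
}}

```text
time: 28.7
ee_pos: [0.6802, -0.1473, 0.221]
orientation: [-0.001, 0.185, 0.983, 0.0]
contact_force: [-0.7, -0.1, 0.4]
opening: 0.0513
grip_force: 0.0
```

```bash
python3 - <<'E'
from h import *
s,im,C=snap('w14'); print(s['ee_pos'].round(4),s['contact_force'].round(1),'px',px(C,[.6538,-.1365,.114]))
for z in (.114,.119): blob(im,C,[.6538,-.1365,.114],z,55,256,0,60)
T=cam('top'); t=imaging.capture('top'); t0=cv2.imread('pics/top0.png')
for n,c in (('u1',[.592,-.01,.03]),('u2',[.665,-.326,.03]),('B',[.444,.003,.03])):
    u=px(T,c).astype(int); a=[x[u[1]-16:u[1]+16,u[0]-16:u[0]+16].astype(int) for x in (t,t0)]; print(n,np.abs(a[0]-a[1]).mean())
S=cam('side'); im=imaging.capture('side'); print('side px of cap',px(S,[.6538,-.1365,.138]))
h=cv2.cvtColor(im,cv2.COLOR_BGR2HSV)[...,2]; u=px(S,[.6538,-.1365,.114]).astype(int)
m=(h[u[1]-45:u[1]+20,u[0]-30:u[0]+30]<50).astype(np.uint8); n,l,st,c=cv2.connectedComponentsWithStats(m); print([(st[i].tolist(),(c[i]+u-[30,45]).round(1)) for i in range(1,n) if st[i][4]>15],u)
print([px(S,[.6538,-.1365,z]).round(1) for z in (.108,.114,.138)])
E
```

```text
[ 0.6802 -0.1473  0.221 ] [-0.7 -0.1  0.4] px [321.59201066 167.48574816]
px [321.6 169. ] ellipse [ 0.6539 -0.1372] [0.0522 0.0539] circ [ 0.6541 -0.1372] 0.0545
px [321.6 169. ] ellipse [ 0.653  -0.1368] [0.0512 0.0527] circ [ 0.6532 -0.1368] 0.0534
u1 37.1220703125
u2 24.511067708333332
B 60.601888020833336
side px of cap [377.01063724 174.00727842]
[([41, 0, 16, 15, 134], array([394.8, 141.4])), ([29, 22, 31, 18, 159], array([394.8, 164.4])), ([21, 27, 39, 28, 408], array([383.2, 181.6]))] [376 181]
[array([376. , 183.2]), array([376.2, 181.4]), array([377., 174.])]
```

Cap head measures 54 mm across at its home height, within 1 mm of the axis. The gripper is free and well clear, and neither the unions nor bonnet B were ever approached at their height.

```bash
python3 -c "
from cell import close_job; print(close_job())"
```

```text
the job is handed in; nothing more can be done
None
```

I rebuilt the regulator in the given order (plate, cup, wide-hole bonnet, cap) and handed it in at about 29 s; the final images put the cap within 1 mm of the axis, and I never went near bonnet B or the unions, though the arm hid them from the last check.

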